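# Set a pH electrode through its stand's eyelet into the sample vial

### The arm

A 6-joint arm with a two-finger parallel gripper is mounted at the origin on a cart in front of the work surface, level with it; the furniture and walls round the work are solid. World frame = base frame: x ahead of the robot, y to its left, z up, the work surface at z = 0. Lengths are in m, angles in rad, forces in N, time in s.
With the tool pointing down it reaches from about 0.325 to 0.925 m from the base axis. Payload 3.1 kg.
Tool frame: the origin (TCP) lies at the very end of the fingers, on their centre line; the grasp point (between the pads) lies 19 mm behind it; z points along the fingers, y is the line along which they close (so a half turn about z gives the same grasp; the last joint's range is limited). The gripper opens to 85 mm and grips with 20 to 120 N. Pads are 22 mm wide; open, the fingers measure 114 mm over their backs; the gripper's body (76 mm by 85 mm) begins 54 mm behind the grasp point. The pads swing forward as they close: fully open they stand 13 mm farther back than shut.
Start: joints at [-1.425, 0.217, 1.613, -0, 1.311, -0.112], TCP at [0.159, -0.604, 0.231] pointing down, gripper open.
Joint ranges: [-2.75, 2.75], [-0.78, 2.1], [0.31, 2.55], [-1.13, 4.27], [0.13, 2.63], [-2.58, 2.58]. Speed limits (rad/s): [2.79, 2.79, 3.14, 3.14, 3.14, 3.14].

### API

Orientations are given as a rotation vector (axis times angle).
In Python, from rig import env gives the robot as it stands.
- The arm moves only by the tool jog_arm, never from a script. Its argument "motion" is one flat list of numbers, 7 for each row, row after row: the opening, from 0 (shut) to 1 (fully open), then the shift along the tool's x, y, z in units of 25 mm (1.0 is 25 mm), then the turn, a rotation vector about the tool's x, y, z in units of 8 degrees (1.0 is 8 degrees). In form: [hand, dx, dy, dz, wx, wy, wz, hand, dx, dy, dz, wx, wy, wz, ...]. A call has 1 to 12 rows; each row is the pose to reach, as a shift and turn from the pose commanded when the call began, along the tool's axes at that moment; what a row does not reach only later rows make up. A row lasts 1/8 s, in which the tool goes at most 62.5 mm and 10.7 degrees, less where a joint would pass 70% of its speed; a pose out of reach is approached as far as the arm can. A call with a gripper value outside its range is refused whole. The fingers move at their own pace and stop on an object; the grip force is fixed at half the most. Time passes only in rows, so rows that repeat a pose let the fingers close. It gives the time, the measured TCP pose, the force, the opening and the grip force at its end, in the units of the state.
- env.read_state(): the state, without advancing time (a new reading comes with each control period).
- env.read_camera(name): name is "side" or "top"; returns a dict with "frame" (400x640x3 uint8, blue, green, red), "fx", "fy", "cx", "cy" (pixels), "dist" ([k1, k2, p1, p2, k3] as OpenCV has them; the pictures are not rectified), "xyz" and "rotation" of the camera in the world. Camera axes: x right, y up, looking along -z (the intrinsics and any distortion apply to the point x, -y, -z); pixel columns grow to the right and rows downward; lengths in m; the calibration is good to about 2 mm. A picture is of the moment at which its call begins. There is no depth.
- env.close_job(): hands the job in; it is judged then, once.
The state is a dict: "time_s": time; "joint_positions": joint angles; "qvel": joint speeds; "joint_torque": joint torques, N m; "tool_pos": TCP position; "ee_rot": TCP orientation; "wrist_force": force on the tool from outside, world axes, zero at the start; "ft_torque": the same for the moment, N m; "opening": finger opening in m; "grip_force": force on a finger pad.
Only numpy, scipy, OpenCV 4.12 (cv2) and the standard library are available. Lean on these libraries where they do the work, as an engineer would, in place of code of your own. Each camera call takes 0.05 s, during which the arm holds its last target. There are 200 camera calls.

### The job

Set up the cordless pH electrode for a reading: take it out of the enamel tray and lower it gently, black tip first, through the eyelet in the arm of the electrode stand and on into the sample vial below, until its hexagonal collar sits flat on the arm; then let go of it. It goes in held by its white head from above, and the empty rinsing jar is there to stand it in while you change your grip. Leave the vial in its seat, keep the jar standing, and do not disturb the bottles along the back.

Things in the scene. Friction and masses are not known exactly. Their poses are not given: they have to be found in the camera images.
- electrode: cordless pH electrode, a rod 156 mm long, 80 g: round shaft 12 mm thick (black tip, blue body) for 112 mm, black hex collar 22 mm across flats, 7 mm thick, round white head 18 mm thick, 37 mm long. Origin at the tip's end, z axis along the rod from tip to head, centre of mass 81 mm from the tip. Starts lying on the tray floor, resting on tip and collar edge
- electrode_tip (a point): centre of the electrode's tip (same point as its origin)
- electrode_collar (a point): point on the electrode's axis in the lower face of its collar, 112 mm from the tip; this face comes to rest on the arm
- stand: electrode stand, standing firm: grey base 160 x 110 x 14 mm (x, y, z), steel column at x = +55 mm with a black boss, top 156 mm high, and a flat grey arm 36 mm wide, 10 mm thick, from the boss along the stand's -x, its upper face 142 mm above the table. Origin under the middle of the base, z up
- eyelet (a point): centre of the eyelet, in the upper face of the arm (30 mm from the stand's origin along its -x, 142 mm above the table), white rim; a vertical through hole 15.5 mm wide, 10 mm deep, with a 2 mm chamfer at the mouth
- vial: clear glass sample vial standing loose in a black seat ring (6 mm high) on the stand's base, straight below the eyelet: 35 mm in diameter, 62 mm high, origin at the centre of its underside, which is 14 mm above the table; inner floor 4 mm above that; neck 25 mm outside, 20 mm inside
- vial_mouth (a point): centre of the vial's open mouth, 62 mm above its underside
- rinse_jar: empty glass rinsing jar, 77 mm in diameter, 102 mm high, open at the top, loose, 0.3 kg; inside about 54 mm wide, floor 6 mm thick. Origin at the centre of its underside. The electrode leans at about 28 degrees from upright when it is left standing in it, head out above the rim
- tray: white enamel tray, fixed, 172 x 205 x 45 mm (x, y, z), origin under its centre; flat floor 3 mm above the table, 140 x 172 mm inside
- forceps: steel forceps 96 mm long, 7 mm high, lying in the tray beside the electrode, along the tray's y, origin at the middle of the underside; a bystander
- buffer_bottle: clear bottle with a blue cap, 35 mm in diameter, 81 mm high, origin under its centre; a bystander at the back
- water_bottle: white bottle with a grey cap, 48 mm in diameter, 109 mm high, origin under its centre; a bystander at the back
- amber_bottle: amber bottle with a blue cap, 41 mm in diameter, 90 mm high, origin under its centre; a bystander at the back
- dropper: dropper bottle with a green bulb, 43 mm in diameter, 108 mm high, origin under its centre; a bystander at the back
Things that resemble listed ones, but are neither listed nor needed, are in the scene too. What is shaped like the vial but purple is not meant.

How it is judged:
At the end, for the whole second after the job is handed in: Electrode at rest in the eyelet, tip down: collar on the arm (height within 3 mm, 4 mm off centre, 0.06 rad of square); tip in the vial (under 40 mm above its underside, within 9 mm of its axis); vial in its seat (tilt under 0.1 rad, lifted under 4 mm); jar upright (tilt under 0.1 rad) (z of electrode_collar in the frame of eyelet between -0.003 and 0.003 m and horizontal distance between electrode_collar and eyelet below 0.004 m and angle between the z axis of electrode and the z axis of eyelet, either way round below 0.06 rad and horizontal distance between electrode_tip and vial_mouth below 0.009 m and z of electrode_tip in the frame of vial below 0.04 m and angle between each of vial, rinse_jar's own z axis and vertical below 0.1 rad and z of vial in the frame of stand below 0.018 m and linear speed of electrode below 0.02 m/s); the robot touches nothing.
It fails at once if the electrode is dropped through the eyelet instead of lowered (faster than 0.5 m/s with its tip within 10 mm of the eyelet's axis and below the arm's upper face) (horizontal distance between electrode_tip and eyelet below 0.01 m and z of electrode_tip in the frame of eyelet below 0 m and linear speed of electrode above 0.5 m/s).
It fails at once if the electrode strikes the vial hard (over 20 N) (contact force between electrode and vial above 20 N).
It fails at once if the vial is tipped in its seat by more than 0.35 rad (angle between vial's own z axis and vertical above 0.35 rad).
It fails at once if the rinsing jar is tipped by more than 0.5 rad (angle between rinse_jar's own z axis and vertical above 0.5 rad).
It fails at once if a bottle along the back is moved by more than 30 mm (distance of any of buffer_bottle, water_bottle, amber_bottle, dropper from where it was at the start of the episode above 0.03 m).
It also fails if it takes over 64 s, if anything falls off the work surface, if the arm or the gripper's body presses on something with over 40 N, if the wrist force passes 120 N, or if a joint passes its speed limit or range.

## Working session

There is one attempt and no reset: what is moved stays moved. The work goes in short steps, Python scripts to look and compute and a tool call to move; the robot and the scene stay as the last step left them, time stands still between calls to the robot, and variables do not carry over. Pictures are saved under pics/ and viewed, at most 10 in all, crops included, and the job is handed in when it is done.

Besides the shell and the picture viewer there is one more tool, called as name(argument=value, ...) on one line, values as JSON. jog_arm: Moves the arm, as the interface text tells. Its arguments: {"type":"object","properties":{"motion":{"type":"array"}},"required":["motion"]}

```bash
mkdir -p pics; cat > h.py <<'E'
import numpy as np, cv2
from scipy.spatial.transform import Rotation as R
from rig import env
def cam(n):
    c=env.read_camera(n); 
    r=np.array(c['rotation'],float); c['R']=(R.from_rotvec(r).as_matrix() if r.size==3 else r.reshape(3,3)); return c
def ray(c,uv):
    K=np.array([[c['fx'],0,c['cx']],[0,c['fy'],c['cy']],[0,0,1.]])
    p=cv2.undistortPoints(np.array([[uv]],float),K,np.array(c['dist'],float))[0,0]
    return c['R']@np.array([p[0],-p[1],-1.])
def at_z(c,uv,z):
    d=ray(c,uv);o=np.array(c['xyz']);return o+d*(z-o[2])/d[2]
def proj(c,P):
    q=(np.atleast_2d(P)-np.array(c['xyz']))@c['R']*[1,-1,-1]
    K=np.array([[c['fx'],0,c['cx']],[0,c['fy'],c['cy']],[0,0,1.]])
    return cv2.projectPoints(q,np.zeros(3),np.zeros(3),K,np.array(c['dist'],float))[0][:,0]
def tri(c1,u1,c2,u2):
    A=[];b=[]
    for c,u in((c1,u1),(c2,u2)):
        d=ray(c,u);d/=np.linalg.norm(d);M=np.eye(3)-np.outer(d,d);A.append(M);b.append(M@np.array(c['xyz']))
    return np.linalg.lstsq(np.vstack(A),np.hstack(b),rcond=None)[0]
E
python3 - <<'E'
from h import *
import pickle
for n in('top','side'):
    c=cam(n);print(n,c['xyz'],c['R'].round(3).tolist(),c['fx'],c['dist'])
    cv2.imwrite(f'pics/{n}0.png',cv2.resize(c['frame'],(800,500),interpolation=cv2.INTER_CUBIC))
    pickle.dump(c,open(n+'0.pkl','wb'))
print(env.read_state())
E
```

```text
top [ 0.42652009 -0.05221017  1.06754951] [[0.014, 0.994, -0.112], [-1.0, 0.012, -0.019], [-0.018, 0.112, 0.994]] 413.97362472849875 [0.02432371 0.         0.         0.         0.        ]
side [0.11876229 0.84050933 0.87253673] [[-0.899, 0.267, -0.348], [-0.439, -0.533, 0.723], [0.007, 0.803, 0.596]] 463.73668899126176 [-0.11245048  0.          0.          0.          0.        ]
{'time_s': 0.1, 'joint_positions': array([-1.42523679e+00,  2.17705794e-01,  1.61479478e+00,  2.40016569e-05,
        1.31132415e+00, -1.12211564e-01]), 'qvel': array([-1.34184430e-03, -1.89233175e-03, -2.87805907e-03,  4.69270197e-04,
       -4.71424546e-05, -1.04771826e-05]), 'joint_torque': array([-4.26063079e-04, -3.98072827e+01, -3.04969883e+01, -1.15212329e-04,
        4.24839600e-03, -1.84260978e-05]), 'tool_pos': array([ 0.15924064, -0.60359845,  0.23007105]), 'ee_rot': array([-3.11332310e+00, -4.03489295e-01,  2.20191297e-05]), 'wrist_force': array([-0.29757577, -0.41241933, -0.84114884]), 'ft_torque': array([ 0.01352619,  0.0375746 , -0.0655157 ]), 'grip_force': 0.0, 'opening': 0.08549590266577856}
```

View pics/top0.png

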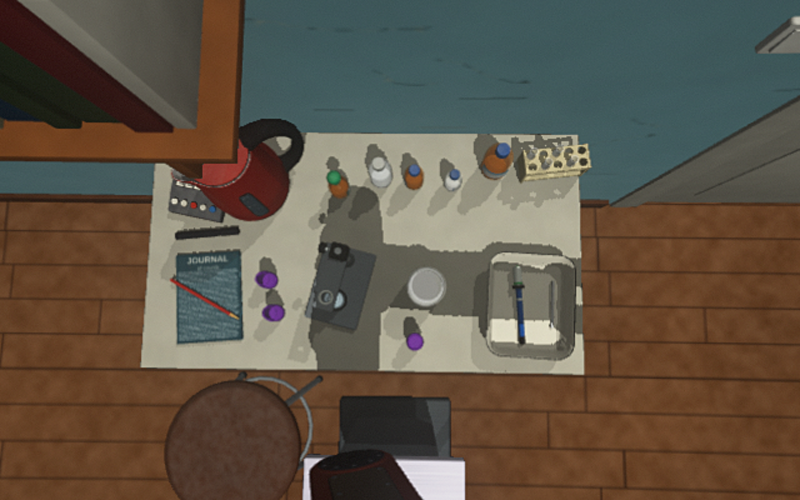

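View pics/side0.png

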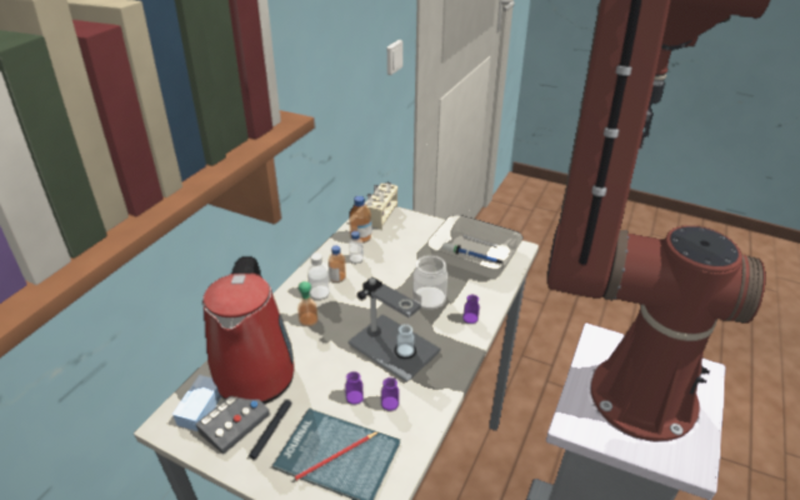

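The top view shows the electrode in the tray, head end near (517,270) and tip near (521,342). The jar is at (427,287), the stand's eyelet at (326,297), and the vial is just beside it at (338,300). I'll zoom in for precise pixels.

```bash
python3 - <<'E'
from h import *
import pickle
t=pickle.load(open('top0.pkl','rb'));s=pickle.load(open('side0.pkl','rb'))
def cr(c,u,v,w,h,k):
    return cv2.resize(c['frame'][v:v+h,u:u+w],None,fx=k,fy=k,interpolation=cv2.INTER_CUBIC)
a=np.hstack([cr(t,386,195,80,100,5),cr(t,240,185,80,100,5)])
cv2.imwrite('pics/a.png',a)
b=np.hstack([cr(s,335,165,100,60,4),cr(s,275,200,100,110,4)[:240]]) 
b=cv2.resize(s['frame'][165:315,270:430],None,fx=5,fy=4,interpolation=cv2.INTER_CUBIC)
b=cv2.resize(s['frame'][165:305,275:435],None,fx=4.2,fy=4.2,interpolation=cv2.INTER_CUBIC)
cv2.imwrite('pics/b.png',b)
E
```

```text
(no output)
```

View pics/a.png

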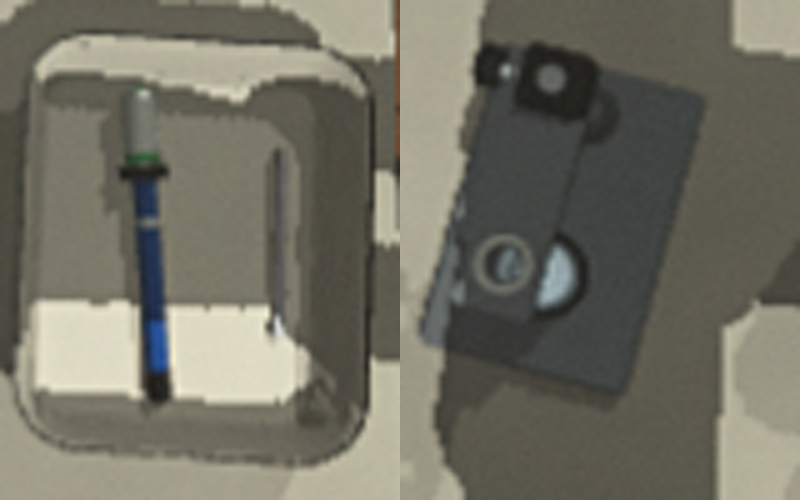

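View pics/b.png

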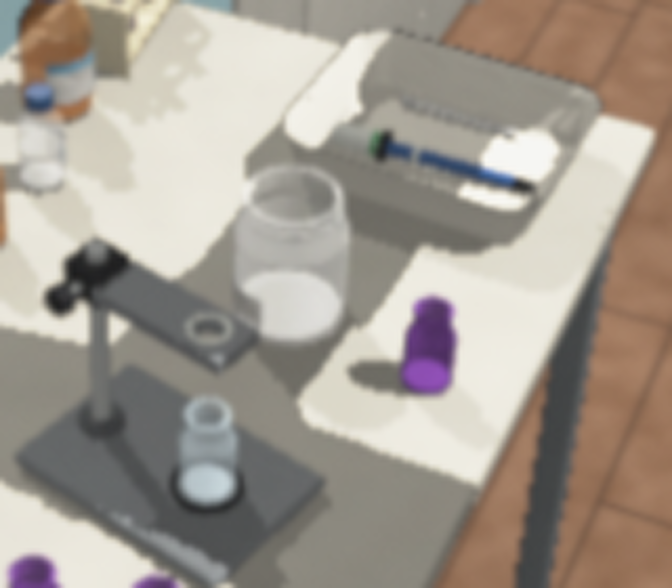

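Left crop: the electrode's head end is at (143,90), collar (145,171) and tip (158,402). Right crop: eyelet rim at (505,263). In the side crop the eyelet is at (208,330), the jar rim centre about (295,198), and the electrode's collar (380,146) and tip (533,188).

```bash
python3 - <<'E'
from h import *
import pickle
np.set_printoptions(precision=4,suppress=True)
t=pickle.load(open('top0.pkl','rb'));s=pickle.load(open('side0.pkl','rb'))
f=lambda x,y,k,u,v:((x+.5)/k-.5+u,(y+.5)/k-.5+v)
L=lambda x,y:f(x,y,5,386,195)
Rr=lambda x,y:f(x-400,y,5,240,185)
S=lambda x,y:f(x,y,4.2,275,165)
tip=at_z(t,L(158,400),.009);col=at_z(t,L(145,171),.0145);hd=at_z(t,L(142,90),.017)
print('tip',tip,'col',col,'head',hd,np.linalg.norm(tip-hd),np.linalg.norm(tip-col))
print('side tip',at_z(s,S(533,188),.009),'col',at_z(s,S(380,146),.0145))
print('eye',at_z(t,Rr(505,263),.142),at_z(s,S(208,330),.142),tri(t,Rr(505,263),s,S(208,330)))
print('vialmouth side',at_z(s,S(208,413),.076))
print('boss',at_z(t,Rr(552,80),.156), at_z(s,S(97,250),.156))
print('jar rim',at_z(t,f(427,285,1.25,0,0),.102),at_z(s,S(295,198),.102),'base',at_z(s,S(291,308),.006))
print('forceps',at_z(t,L(279,150),.007),at_z(t,L(273,330),.007))
print('tray corners',[at_z(t,L(*p),.045)[:2] for p in((45,50),(360,60),(25,430),(360,450))])
for n in((337,175),(379,165),(414,168),(453,175)): print('bot',at_z(t,f(*n,1.25,0,0),.1))
st=env.read_state();print(R.from_rotvec(st['ee_rot']).as_matrix())
E
```

```text
tip [ 0.3774 -0.2728  0.009 ] col [ 0.4921 -0.2666  0.0145] head [ 0.533 -0.265  0.017] 0.15600708012549327 0.1149610074402582
side tip [ 0.3796 -0.2708  0.009 ] col [ 0.4958 -0.2615  0.0145]
eye [0.4609 0.1025 0.142 ] [0.4621 0.106  0.142 ] [0.4621 0.1033 0.1396]
vialmouth side [0.462  0.1043 0.076 ]
boss [0.5419 0.0817 0.156 ] [0.5424 0.0868 0.156 ]
jar rim [ 0.4865 -0.0793  0.102 ] [ 0.4856 -0.0726  0.102 ] base [ 0.4856 -0.0754  0.006 ]
forceps [ 0.5042 -0.3361  0.007 ] [ 0.4132 -0.3313  0.007 ]
tray corners [array([ 0.5495, -0.2118]), array([ 0.5464, -0.3663]), array([ 0.3637, -0.201 ]), array([ 0.3569, -0.3618])]
bot [0.6957 0.0952 0.1   ]
bot [0.7161 0.0149 0.1   ]
bot [ 0.7108 -0.0524  0.1   ]
bot [ 0.6977 -0.1271  0.1   ]
[[ 0.967   0.2549 -0.0003]
 [ 0.2549 -0.967   0.0022]
 [ 0.0003 -0.0022 -1.    ]]
```

```bash
cat >> h.py <<'E'
def pose(G,yaw,p):
    """grasp point G, yaw deg of the rod plane, p deg = tool tilt pointing back along -rod dir"""
    M=R.from_euler('z',yaw,degrees=True)*R.from_euler('y',p,degrees=True)*R.from_matrix(np.diag([1.,-1,-1]))
    return np.array(G)+.019*M.as_matrix()[:,2],M
def delta(G,yaw,p):
    st=env.read_state();C=R.from_rotvec(st['ee_rot']);T,M=pose(G,yaw,p)
    print('shift',(C.inv().apply(T-st['tool_pos'])/.025).round(2).tolist(),'turn',((C.inv()*M).as_rotvec(degrees=True)/8).round(2).tolist())
np.set_printoptions(precision=4,suppress=True)
E
python3 - <<'E'
from h import *
tip=np.array([.3785,-.272,.009]);d=np.array([np.cos(np.radians(3.4)),np.sin(np.radians(3.4))])
G=tip[:2]+d*.133
print(G)
delta([*G,.12],3.4,12)
E
```

```text
[ 0.5113 -0.2641]
shift [16.92, -9.56, 5.17] turn [0.13, -1.5, 1.42]
```

jog_arm(motion=[1, 5, -3, 0, 0, 0, 0.4, 1, 10, -6, 1, 0, -0.5, 1, 1, 16.9, -9.55, 3, 0.1, -1, 1.4, 1, 16.9, -9.55, 5, 0.13, -1.5, 1.42, 1, 16.9, -9.55, 5, 0.13, -1.5, 1.42, 1, 16.9, -9.55, 5, 0.13, -1.5, 1.42, 1, 16.9, -9.55, 5, 0.13, -1.5, 1.42, 1, 16.9, -9.55, 5, 0.13, -1.5, 1.42, 1, 16.9, -9.55, 5, 0.13, -1.5, 1.42, 1, 16.9, -9.55, 5, 0.13, -1.5, 1.42])

```text
time_s: 1.35
tool_pos: [0.5067, -0.2655, 0.1057]
ee_rot: [3.114, 0.094, -0.33]
wrist_force: [0.1, -0.3, 0.1]
opening: 0.085
grip_force: 0.0
```

```bash
python3 - <<'E'
from h import *
print(env.read_state()['joint_positions'],env.read_state()['time_s'])
tip=np.array([.3785,-.272,.009]);d=np.array([np.cos(np.radians(3.4)),np.sin(np.radians(3.4))])
G=tip[:2]+d*.133
delta([*G,.024],3.4,12)
t=cam('top');im=cv2.resize(t['frame'][170:300,350:480],None,fx=4,fy=4,interpolation=cv2.INTER_CUBIC);cv2.imwrite('pics/c.png',im)
E
```

```text
[-0.5408  0.3597  1.7006 -0.1272  1.2576  1.0198] 1.35
shift [0.87, -0.05, 3.92] turn [0.02, 0.01, 0.0]
```

jog_arm(motion=[0.5, 0.4, 0, 1.5, 0, 0, 0, 0.5, 0.8, 0, 2.8, 0, 0, 0, 0.5, 0.85, -0.05, 3.4, 0, 0, 0, 0.5, 0.85, -0.05, 3.75, 0, 0, 0, 0.5, 0.85, -0.05, 3.8, 0, 0, 0, 0.5, 0.85, -0.05, 3.8, 0, 0, 0])

```text
time_s: 2.15
tool_pos: [0.5087, -0.2654, 0.0102]
ee_rot: [3.113, 0.091, -0.325]
wrist_force: [-0.2, -0.6, -0.9]
opening: 0.0428
grip_force: 0.0
```

View pics/c.png

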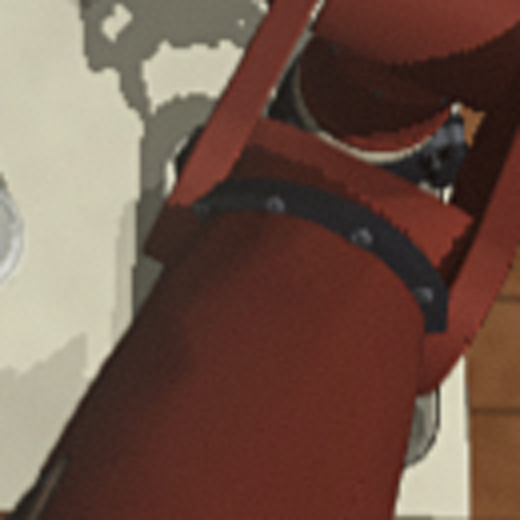

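The arm hides the electrode in the top view. I'll close on the head now.

jog_arm(motion=[0.5, 0, 0, 0.08, 0, 0, 0, 0, 0, 0, 0.08, 0, 0, 0, 0, 0, 0, 0.08, 0, 0, 0, 0, 0, 0, 0.08, 0, 0, 0, 0, 0, 0, 0.08, 0, 0, 0, 0, 0, 0, 0.08, 0, 0, 0, 0, 0, 0, 0.08, 0, 0, 0])

```text
time_s: 3.02
tool_pos: [0.5079, -0.2649, 0.0074]
ee_rot: [3.114, 0.091, -0.327]
wrist_force: [0.3, 1.3, 4.0]
opening: 0.0155
grip_force: 59.1
```

jog_arm(motion=[0, 0, 0, -0.5, 0, 0, 0, 0, 0, 0, -1.2, 0, 0, 0, 0, -0.5, 0, -2.5, 0, 0, 0, 0, -1, 0, -5, 0, 0, 0, 0, -1.5, 0, -8, 0, 1, 0, 0, -1.5, 0, -8, 0, 2, 0, 0, -1.5, 0, -8, 0, 3, 0, 0, -1.5, 0, -8, 0, 3, 0])

```text
time_s: 4.03
tool_pos: [0.5102, -0.2635, 0.2106]
ee_rot: [-3.12, -0.09, -0.325]
wrist_force: [0.1, 1.2, -1.0]
opening: 0.0158
grip_force: 58.7
```

```bash
python3 - <<'E'
from h import *
st=env.read_state();print(st['tool_pos'],st['joint_positions'],st['opening'])
s=cam('side');x,y=proj(s,st['tool_pos'])[0].astype(int);print(x,y)
cv2.imwrite('pics/d.png',cv2.resize(s['frame'][y-50:y+60,x-70:x+70],None,fx=5,fy=5,interpolation=cv2.INTER_CUBIC))
import pickle;pickle.dump(s,open('s1.pkl','wb'))
E
```

```text
[ 0.5102 -0.2635  0.2106] [-0.6717  0.0201  1.8835  0.1541  1.0858  0.7801] 0.01576650128209538
365 142
```

View pics/d.png

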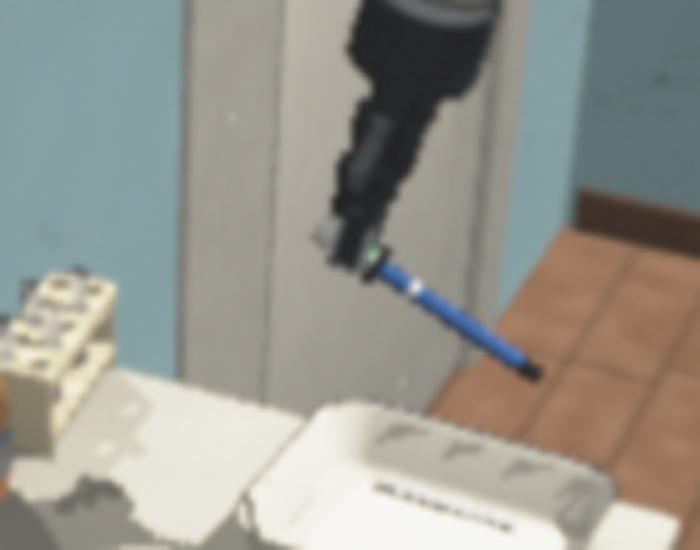

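Held by the head, rod straight, tip at (540,373) and collar at (377,263) in the crop. Next I'll work out the rod in the tool frame.

```bash
cat >> h.py <<'E'
def inplane(c,uv):
    st=env.read_state();M=R.from_rotvec(st['ee_rot']).as_matrix();n=M[:,1];d=ray(c,uv);o=np.array(c['xyz'])
    P=o+d*((st['tool_pos']-o)@n)/(d@n);return P,M.T@(P-st['tool_pos'])
E
python3 - <<'E'
from h import *
import pickle
s=pickle.load(open('s1.pkl','rb'))
f=lambda x,y:((x+.5)/5-.5+295,(y+.5)/5-.5+92)
for q in((537,372),(377,263)): print(*inplane(s,f(*q)))
a=inplane(s,f(537,372))[1];b=inplane(s,f(377,263))[1];print(np.linalg.norm(a-b),np.degrees(np.arctan2((a-b)[2],-(a-b)[0])))
E
```

```text
[ 0.3957 -0.2706  0.1611] [-0.1237  0.      0.0247]
[ 0.4953 -0.2647  0.2097] [-0.016   0.     -0.0023]
0.11104252419637865 14.076785176926762
```

```bash
cat >> h.py <<'E'
def dtip(tip,yaw,p,off=(-.1237,0,.0247)):
    st=env.read_state();C=R.from_rotvec(st['ee_rot']);M=pose([0,0,0],yaw,p)[1];T=np.array(tip)-M.apply(off)
    print('TCP',T,'shift',(C.inv().apply(T-st['tool_pos'])/.025).round(2).tolist(),'turn',((C.inv()*M).as_rotvec(degrees=True)/8).round(2).tolist())
J=np.array([.4856,-.076]);yj=-9;u=np.array([np.cos(np.radians(yj)),np.sin(np.radians(yj))])
E
python3 - <<'E'
from h import *
print(J-.017*u)
dtip([*(J-.017*u),.15],yj,-56)
dtip([*(J-.017*u),.15],yj,-40)
E
```

```text
[ 0.4688 -0.0733]
TCP [ 0.5169 -0.081   0.2664] shift [1.09, -7.28, -2.06] turn [-0.87, 5.49, 1.32]
TCP [ 0.5467 -0.0857  0.2484] shift [2.1, -7.03, -1.12] turn [-0.66, 3.5, 1.41]
```

jog_arm(motion=[0, 0.5, -1, -1.5, -0.1, 0.8, 0.2, 0, 0.8, -2, -2, -0.3, 1.6, 0.4, 0, 1, -3.5, -2, -0.4, 2.5, 0.6, 0, 1.1, -5, -2, -0.6, 3.5, 0.9, 0, 1.1, -6, -2, -0.7, 4.5, 1.1, 0, 1.1, -7.3, -2, -0.87, 5.5, 1.3, 0, 1.1, -7.3, -2, -0.87, 5.5, 1.3, 0, 1.1, -7.3, -2, -0.87, 5.5, 1.3, 0, 1.1, -7.3, -2, -0.87, 5.5, 1.3])

```text
time_s: 5.2
tool_pos: [0.5203, -0.082, 0.2679]
ee_rot: [2.697, -0.207, 1.444]
wrist_force: [-0.5, -0.9, 0.4]
opening: 0.016
grip_force: 58.9
```

```bash
python3 - <<'E'
from h import *
st=env.read_state();print(st['joint_positions'])
dtip([*(J-.017*u),.15],yj,-56)
s=cam('side');import pickle;pickle.dump(s,open('s2.pkl','wb'))
x,y=proj(s,st['tool_pos'])[0].astype(int);M=R.from_rotvec(st['ee_rot']);tp=st['tool_pos']+M.apply([-.1237,0,.0247]);print(x,y,tp,M.as_matrix()[:,2])
X,Y=x-80,y-30
print(X,Y,(proj(s,[tp,st['tool_pos'],[*J,.102]])-[X,Y])*5)
cv2.imwrite('pics/e.png',cv2.resize(s['frame'][Y:Y+110,X:X+150],None,fx=5,fy=5,interpolation=cv2.INTER_CUBIC))
E
```

```text
[-0.4153 -0.5611  2.4694  0.694   0.3398  0.7564]
TCP [ 0.5169 -0.081   0.2664] shift [-0.13, -0.02, -0.08] turn [-0.0, -0.04, 0.03]
336 154 [ 0.4728 -0.0749  0.1512] [ 0.8224 -0.1297 -0.554 ]
256 124 [[472.0181 369.1996]
 [401.3224 150.5819]
 [446.7676 435.263 ]]
```

View pics/e.png

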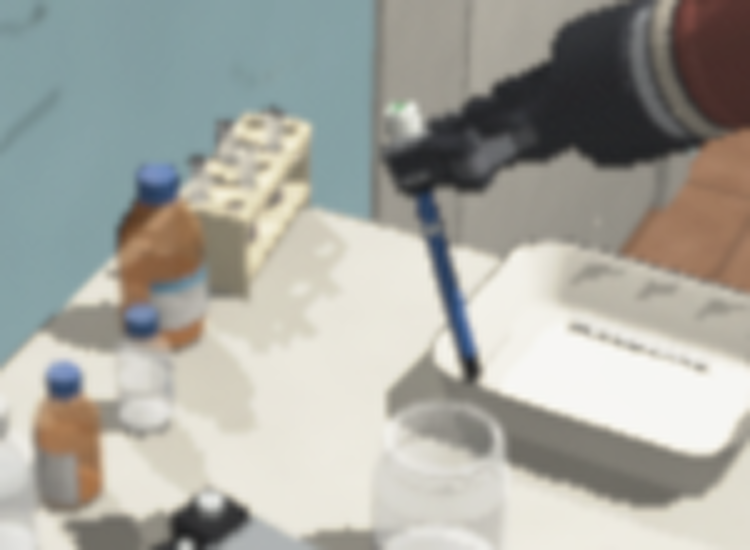

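```bash
python3 - <<'E'
from h import *
for z in (.12,.09,.06,.03,.013): dtip([*(J-.017*u),z],yj,-56)
E
```

```text
TCP [ 0.5169 -0.081   0.2364] shift [-1.11, -0.03, 0.58] turn [-0.0, -0.04, 0.03]
TCP [ 0.5169 -0.081   0.2064] shift [-2.11, -0.03, 1.25] turn [-0.0, -0.04, 0.03]
TCP [ 0.5169 -0.081   0.1764] shift [-3.11, -0.03, 1.91] turn [-0.0, -0.04, 0.03]
TCP [ 0.5169 -0.081   0.1464] shift [-4.11, -0.04, 2.58] turn [-0.0, -0.04, 0.03]
TCP [ 0.5169 -0.081   0.1294] shift [-4.67, -0.04, 2.96] turn [-0.0, -0.04, 0.03]
```

jog_arm(motion=[0, -0.15, 0, -0.08, 0, 0, 0, 0, -0.6, 0, 0.25, 0, 0, 0, 0, -1.1, 0, 0.58, 0, 0, 0, 0, -1.6, 0, 0.92, 0, 0, 0, 0, -2.1, 0, 1.25, 0, 0, 0, 0, -2.6, 0, 1.58, 0, 0, 0, 0, -3.1, 0, 1.91, 0, 0, 0])

```text
time_s: 6.12
tool_pos: [0.515, -0.0812, 0.1736]
ee_rot: [2.698, -0.209, 1.441]
wrist_force: [-0.4, 0.8, -0.5]
opening: 0.0157
grip_force: 58.9
```

```bash
python3 - <<'E'
from h import *
print(env.read_state()['joint_positions'])
for z in (.03,.013): dtip([*(J-.017*u),z],yj,-56)
E
```

```text
[-0.4196 -0.348   2.55    1.6848  0.2187 -0.268 ]
TCP [ 0.5169 -0.081   0.1464] shift [-0.87, -0.02, 0.67] turn [0.0, -0.03, 0.02]
TCP [ 0.5169 -0.081   0.1294] shift [-1.43, -0.03, 1.05] turn [0.0, -0.03, 0.02]
```

```bash
python3 - <<'E'
from h import *
for x,z,p in ((-.018,.045,-54),(-.018,.03,-52),(-.019,.016,-50)): dtip([*(J+x*u),z],yj,p)
E
```

```text
TCP [ 0.5199 -0.0814  0.1596] shift [-0.36, -0.02, 0.47] turn [0.0, -0.28, 0.02]
TCP [ 0.5238 -0.0821  0.1427] shift [-0.83, -0.02, 0.98] turn [0.0, -0.53, 0.02]
TCP [ 0.5267 -0.0825  0.1266] shift [-1.3, -0.03, 1.43] turn [0.0, -0.78, 0.02]
```

jog_arm(motion=[0, -0.18, 0, 0.24, 0, -0.14, 0, 0, -0.36, 0, 0.47, 0, -0.28, 0, 0, -0.6, 0, 0.73, 0, -0.4, 0, 0, -0.83, 0, 0.98, 0, -0.53, 0, 0, -1.06, 0, 1.2, 0, -0.66, 0, 0, -1.3, 0, 1.43, 0, -0.78, 0, 0, -1.3, 0, 1.43, 0, -0.78, 0])

```text
time_s: 7.0
tool_pos: [0.5261, -0.0819, 0.1259]
ee_rot: [2.783, -0.214, 1.293]
wrist_force: [0.4, -0.1, -0.9]
opening: 0.0157
grip_force: 58.8
```

```bash
python3 - <<'E'
from h import *
st=env.read_state();print(st['joint_positions'])
dtip([*(J-.019*u),.014],yj,-50)
s=cam('side')
M=R.from_rotvec(st['ee_rot']);tp=st['tool_pos']+M.apply([-.1237,0,.0247]);print(tp,M.as_matrix()[:,2])
x,y=proj(s,[*J,.1])[0].astype(int);X,Y=x-75,y-60
cv2.imwrite('pics/f.png',cv2.resize(s['frame'][Y:Y+110,X:X+150],None,fx=5,fy=5,interpolation=cv2.INTER_CUBIC))
E
```

```text
[-0.3899 -0.1801  2.4852  1.6797  0.1799 -0.2655]
TCP [ 0.5267 -0.0825  0.1246] shift [-0.02, 0.02, 0.05] turn [-0.01, 0.02, 0.02]
[ 0.4659 -0.0727  0.0155] [ 0.7552 -0.118  -0.6448]
```

View pics/f.png

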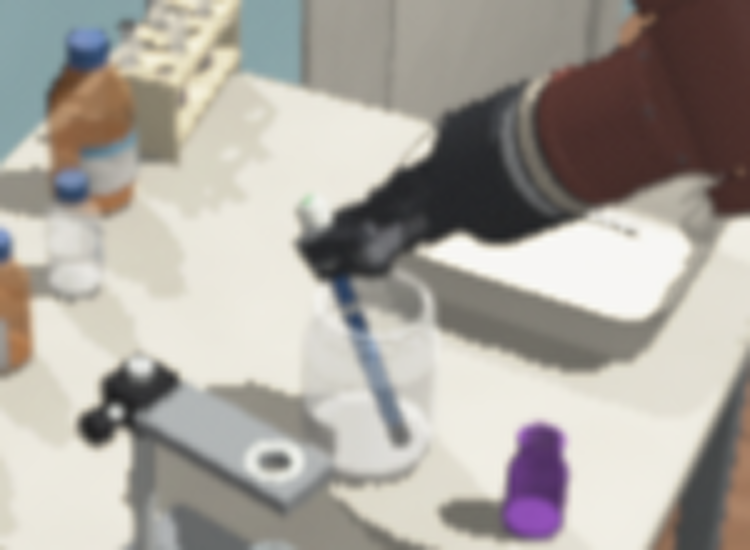

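The electrode is well inside the jar, near the floor. Lower a touch, release, back off.

jog_arm(motion=[0, -0.1, 0, 0.07, 0, 0, 0, 0, -0.18, 0, 0.12, 0, 0, 0, 0, -0.18, 0, 0.12, 0, 0, 0, 0.25, -0.18, 0, 0.12, 0, 0, 0, 0.35, -0.18, 0, 0.12, 0, 0, 0, 0.45, -0.18, 0, 0.12, 0, 0, 0, 0.45, -0.18, 0, 0.12, 0, 0, 0, 0.45, -0.18, 0, -0.5, 0, 0, 0, 0.45, -0.18, 0, -1.5, 0, 0, 0, 0.5, -0.18, 0, -3, 0, 0, 0, 0.5, 1, 0, -4, 0, 0, 0, 0.5, 3, 0, -5, 0, 0, 0])

```text
time_s: 8.55
tool_pos: [0.4785, -0.0722, 0.2495]
ee_rot: [2.791, -0.211, 1.289]
wrist_force: [2.4, 0.2, 0.6]
opening: 0.0431
grip_force: 0.0
```

```bash
python3 - <<'E'
from h import *
import pickle
st=env.read_state();print(st['joint_positions'])
s=cam('side');t=cam('top');pickle.dump((s,t),open('p3.pkl','wb'))
x,y=proj(s,[*J,.1])[0].astype(int);X,Y=x-50,y-50
x,y=proj(t,[*J,.1])[0].astype(int);A,B=x-40,y-50
print(X,Y,A,B)
k=cv2.INTER_CUBIC
cv2.imwrite('pics/g.png',np.hstack([cv2.resize(s['frame'][Y:Y+100,X:X+80],None,fx=5,fy=5,interpolation=k),cv2.resize(t['frame'][B:B+100,A:A+80],None,fx=5,fy=5,interpolation=k)]))
E
```

```text
[-0.4326 -0.6632  2.4994  0.4576  0.5053  0.9795]
295 161 300 178
```

View pics/g.png

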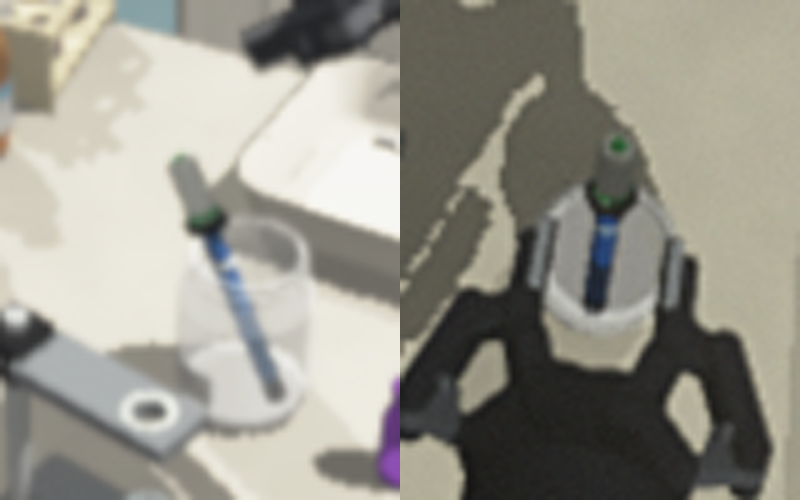

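The electrode leans in the jar, which is upright. Head end: side (181,158), top (619,146). Collar: side (207,221), top (611,197).

```bash
python3 - <<'E'
from h import *
import pickle
s,t=pickle.load(open('p3.pkl','rb'))
f=lambda x,y,u,v:((x+.5)/5-.5+u,(y+.5)/5-.5+v)
S=lambda x,y:f(x,y,295,161)
T=lambda x,y:f(x-400,y,300,178)
h=tri(s,S(181,158),t,T(619,146));c=tri(s,S(207,221),t,T(611,197));b=tri(s,S(275,392),t,T(596,302))
d=h-c;print(h,c,b,np.linalg.norm(d),np.linalg.norm(h-b))
for d in (h-c,h-b): print('lean',np.degrees(np.arccos(d[2]/np.linalg.norm(d))),'az',np.degrees(np.arctan2(d[1],d[0])))
a=(h-b)/np.linalg.norm(h-b);G=(h-.014*a);print('G',G,a)
print(proj(t,h+0*a)-[300,178])
for p in(28,18): 
  delta(G+.10*a,-11,p); delta(G,-11,p)
E
```

```text
[ 0.5317 -0.0816  0.146 ] [ 0.5129 -0.0788  0.1117] [ 0.4672 -0.0749  0.0096] 0.03926674220387205 0.1510502694513112
lean 29.04338492168579 az -8.4008132006912
lean 25.44760522519587 az -5.931802874876058
G [ 0.5258 -0.081   0.1334] [ 0.4274 -0.0444  0.903 ]
[[43.2918 28.4943]]
shift [0.13, -0.12, 3.78] turn [-0.02, -9.88, 0.33]
shift [-3.75, -0.05, 4.72] turn [-0.02, -9.88, 0.33]
shift [0.17, -0.11, 3.91] turn [-0.05, -8.63, 0.32]
shift [-3.72, -0.05, 4.85] turn [-0.05, -8.63, 0.32]
```

```bash
python3 - <<'E'
from h import *
a=np.array([.466,-.057,.883]);h=np.array([.534,-.082,.1465])
delta(h-.014*a+.09*a,-7,24)
E
```

```text
shift [-0.14, -0.06, 4.12] turn [0.09, -9.37, -0.2]
```

jog_arm(motion=[0.5, 0.5, 0, 0.5, 0, -1.2, 0, 0.5, 0.5, 0, 1, 0, -2.4, 0, 0.5, 0.5, 0, 1.5, 0, -3.6, 0, 0.5, 0.5, 0, 2, 0, -4.8, 0, 0.5, 0.5, 0, 2.5, 0, -6, -0.1, 0.5, 0.4, 0, 3, 0, -7.2, -0.1, 0.5, 0.2, 0, 3.5, 0, -8.4, -0.2, 0.5, -0.14, -0.06, 4.1, 0.1, -9.4, -0.2, 0.5, -0.14, -0.06, 4.1, 0.1, -9.4, -0.2, 0.5, -0.14, -0.06, 4.1, 0.1, -9.4, -0.2, 0.5, -0.14, -0.06, 4.1, 0.1, -9.4, -0.2])

```text
time_s: 10.02
tool_pos: [0.5571, -0.0825, 0.1865]
ee_rot: [-3.03, 0.179, 0.669]
wrist_force: [0.8, -0.1, 0.2]
opening: 0.0429
grip_force: 0.0
```

```bash
python3 - <<'E'
from h import *
st=env.read_state();print(st['joint_positions'])
a=np.array([.466,-.057,.883]);h=np.array([.534,-.082,.1465])
for k in(.09,.0,-.002):delta(h-.014*a+k*a,-7,24)
s=cam('side')
x,y=proj(s,[*J,.13])[0].astype(int);X,Y=x-75,y-60
print((proj(s,[st['tool_pos'],h])-[X,Y])*5)
cv2.imwrite('pics/i.png',cv2.resize(s['frame'][Y:Y+110,X:X+130],None,fx=5,fy=5,interpolation=cv2.INTER_CUBIC))
E
```

```text
[-0.2466  0.4175  1.4998 -0.0462  1.657   1.4487]
shift [0.02, 0.09, -0.44] turn [-0.05, 0.12, 0.04]
shift [-0.18, 0.11, 3.16] turn [-0.05, 0.12, 0.04]
shift [-0.18, 0.11, 3.24] turn [-0.05, 0.12, 0.04]
[[264.2691 175.7619]
 [301.857  248.9686]]
```

jog_arm(motion=[0.5, -0.1, 0.1, 0.8, 0, 0, 0, 0.5, -0.18, 0.1, 1.6, 0, 0, 0, 0.5, -0.18, 0.1, 2.3, 0, 0, 0, 0.5, -0.18, 0.1, 2.8, 0, 0, 0, 0.5, -0.18, 0.1, 3.1, 0, 0, 0, 0.5, -0.18, 0.1, 3.1, 0, 0, 0, 0, -0.18, 0.1, 3.1, 0, 0, 0, 0, -0.18, 0.1, 3.1, 0, 0, 0, 0, -0.18, 0.1, 3.1, 0, 0, 0, 0, -0.18, 0.1, 3.1, 0, 0, 0, 0, -0.18, 0.1, 3.1, 0, 0, 0])

```text
time_s: 11.45
tool_pos: [0.5205, -0.0801, 0.1164]
ee_rot: [-3.028, 0.18, 0.674]
wrist_force: [1.3, 0.9, 3.0]
opening: 0.0163
grip_force: 58.5
```

jog_arm(motion=[0, 0, 0, -0.15, 0, 0, 0, 0, -0.1, 0, -0.5, 0, 0, 0, 0, -0.2, 0, -1.1, 0, 0, 0, 0, -0.2, 0, -1.8, 0, 0, 0, 0, -0.2, 0, -2.7, 0, 0, 0, 0, -0.2, 0, -3.7, 0, 0, 0, 0, -0.2, 0, -4.7, 0, 0, 0, 0, -0.2, 0, -5.6, 0, 0, 0, 0, -0.2, 0, -6, 0, 0, 0, 0, -0.2, 0, -6, 0, 0, 0])

```text
time_s: 12.7
tool_pos: [0.5794, -0.0884, 0.2549]
ee_rot: [-3.029, 0.18, 0.672]
wrist_force: [-0.2, 0.0, -0.2]
opening: 0.0165
grip_force: 58.5
```

```bash
python3 - <<'E'
from h import *
import pickle
st=env.read_state();M=R.from_rotvec(st['ee_rot']);print(st['tool_pos'],M.as_matrix())
s=cam('side');t=cam('top');pickle.dump((s,t,st),open('p4.pkl','wb'))
# find blue shaft + black tip by differencing: blue mask
for n,c in(('s',s),('t',t)):
    g=cv2.cvtColor(c['frame'],cv2.COLOR_BGR2HSV);m=cv2.inRange(g,(105,120,40),(125,255,255))
    N,l,stt,ct=cv2.connectedComponentsWithStats(m)
    print(n,proj(c,[st['tool_pos'],st['tool_pos']+M.apply([0,0,.123])]).tolist(),[ (stt[i].tolist(),ct[i].round(1).tolist()) for i in range(1,N) if stt[i][4]>12])
E
```

```text
[ 0.5794 -0.0884  0.2549] [[ 0.8998 -0.12   -0.4195]
 [-0.1054 -0.9927  0.0579]
 [-0.4234 -0.0079 -0.9059]]
s [[316.3800960397076, 151.95758420299202], [332.3307645930356, 193.44900119640056]] [([285, 160, 6, 4, 13], [287.7, 161.8]), ([322, 166, 10, 23, 39], [326.5, 176.1])]
t [[348.7095994717187, 176.5506688230109], [343.09495757971115, 208.36762576226516]] [([398, 115, 10, 11, 63], [402.7, 120.6]), ([168, 165, 5, 5, 17], [169.8, 166.9])]
```

```bash
cat >> h.py <<'E'
def rodfit(c,st,view=None):
    """blue shaft line seen by c -> points in tool frame (tool plane y=0): x at z=0.05, tilt deg, tip z"""
    M=R.from_rotvec(st['ee_rot']).as_matrix();tp=np.array(st['tool_pos'])
    m=cv2.inRange(cv2.cvtColor(c['frame'],cv2.COLOR_BGR2HSV),(103,90,30),(127,255,255))
    a,b=proj(c,[tp,tp+M@[0,0,.125]]);w=np.zeros_like(m);cv2.line(w,tuple(int(v) for v in a),tuple(int(v) for v in b),255,24)
    v,u=np.nonzero(m&w);n=M[:,1];o=np.array(c['xyz']);P=[]
    for q in zip(u,v):
        d=ray(c,q);P.append(M.T@(o+d*((tp-o)@n)/(d@n)-tp))
    P=np.array(P);vx,vy,x0,y0=cv2.fitLine(P[:,[0,2]].astype(np.float32),cv2.DIST_HUBER,0,.001,.001).ravel()
    k=vx/vy;print(len(P),'x=',x0+k*(0-y0),'slope',k,'deg',np.degrees(np.arctan(k)),'z',P[:,2].min(),P[:,2].max());return x0-k*y0,k
E
python3 - <<'E'
from h import *
import pickle
s,t,st=pickle.load(open('p4.pkl','rb'));rodfit(s,st)
E
```

```text
84 x= -0.0020534936 slope -0.015284134 deg -0.87564814 z 0.0143986279321099 0.10970417615533085
```

```bash
python3 - <<'E'
from h import *
dtip([.5,-.06,.18],-7,-.9,(-.0039,0,.124))
dtip([.4615,.104,.175],-7,-.9,(-.0039,0,.124))
E
```

```text
TCP [ 0.5019 -0.0602  0.304 ] shift [-3.72, -0.76, -0.49] turn [-0.06, 3.27, 0.03]
TCP [0.4634 0.1038 0.299 ] shift [-5.71, -7.08, 0.73] turn [-0.06, 3.27, 0.03]
```

jog_arm(motion=[0, -1, -0.2, -0.5, 0, 0.8, 0, 0, -2, -0.4, -0.5, 0, 1.6, 0, 0, -3, -0.6, -0.5, 0, 2.4, 0, 0, -3.7, -0.8, -0.5, -0.06, 3.3, 0, 0, -4.2, -2.4, -0.2, -0.06, 3.3, 0, 0, -4.7, -4, 0.1, -0.06, 3.3, 0, 0, -5.2, -5.5, 0.4, -0.06, 3.3, 0, 0, -5.6, -6.6, 0.7, -0.06, 3.3, 0, 0, -5.7, -7.08, 0.73, -0.06, 3.27, 0.03, 0, -5.7, -7.08, 0.73, -0.06, 3.27, 0.03, 0, -5.7, -7.08, 0.73, -0.06, 3.27, 0.03, 0, -5.7, -7.08, 0.73, -0.06, 3.27, 0.03])

```text
time_s: 14.3
tool_pos: [0.4644, 0.1026, 0.2994]
ee_rot: [3.133, -0.195, 0.027]
wrist_force: [-0.1, -0.5, -0.7]
opening: 0.0162
grip_force: 58.7
```

```bash
python3 - <<'E'
from h import *
import pickle
st=env.read_state();M=R.from_rotvec(st['ee_rot']);print(st['tool_pos'],M.as_matrix(),st['joint_positions'])
s=cam('side');t=cam('top');pickle.dump((s,t,st),open('p5.pkl','wb'))
x,k=rodfit(s,st)
dtip([.4615,.104,.175],-7,-.9,(-.0039,0,.124))
p=proj(s,[[.4615,.104,.142],[.4615,.104,.175]]);print(p)
X,Y=(p[0]-[50,75]).astype(int);p2=proj(t,[.4615,.104,.142])[0];A,B=(p2-[50,60]).astype(int);print(X,Y,A,B)
cv2.imwrite('pics/j.png',np.hstack([cv2.resize(c['frame'][b:b+120,a:a+100],None,fx=4,fy=4,interpolation=cv2.INTER_CUBIC) for c,a,b in((s,X,Y),(t,A,B))]))
E
```

```text
[0.4644 0.1026 0.2994] [[ 0.9922 -0.1237  0.0169]
 [-0.1237 -0.9923 -0.0033]
 [ 0.0171  0.0012 -0.9999]] [ 0.0727 -0.1728  1.883  -0.0045  1.4148  1.7682]
83 x= -0.0013600932 slope -0.024096815 deg -1.3803786 z 0.019016061635273786 0.11315024170374362
TCP [0.4634 0.1038 0.299 ] shift [-0.04, -0.03, 0.01] turn [0.01, -0.01, -0.01]
[[324.7444 242.7537]
 [324.9297 232.0791]]
274 167 209 176
```

View pics/j.png

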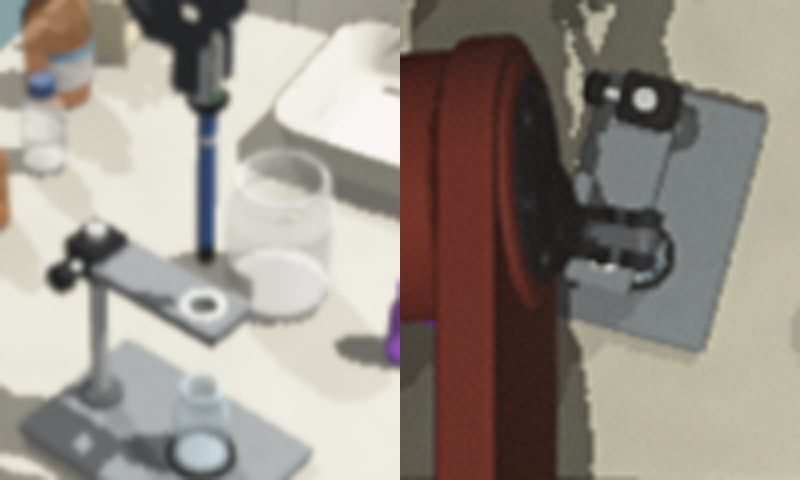

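Side view: the upright rod's tip is at (206,260), straight above the white eyelet rim centred at (204,303). The top view is covered by the gripper. Now a numeric refinement.

```bash
python3 - <<'E'
from h import *
import pickle
s,t,st=pickle.load(open('p5.pkl','rb'));t0=pickle.load(open('top0.pkl','rb'));s0=pickle.load(open('side0.pkl','rb'))
M=R.from_rotvec(st['ee_rot']).as_matrix();tp=st['tool_pos']
def rim(c,u,v,r,th):
    g=cv2.cvtColor(c['frame'],cv2.COLOR_BGR2GRAY)[v-r:v+r+1,u-r:u+r+1];k=6
    G=cv2.resize(g,None,fx=k,fy=k,interpolation=cv2.INTER_CUBIC)
    cs,h=cv2.findContours((G>th).astype(np.uint8),cv2.RETR_CCOMP,cv2.CHAIN_APPROX_NONE)
    for q,hh in zip(cs,h[0]):
        if len(q)>20:
            e=cv2.fitEllipse(q);print('hole' if hh[3]>=0 else 'out',[ (e[0][0]+.5)/k-.5+u-r,(e[0][1]+.5)/k-.5+v-r],np.array(e[1])/k)
print('side now');rim(s,325,243,9,190);rim(s,325,243,9,170)
g=cv2.cvtColor(t0['frame'],cv2.COLOR_BGR2GRAY);print('top0');[rim(t0,261,237,8,q) for q in(95,110)]
print(g[231:245,254:269])
# rod tip in side image: dark pixels below blue, along rows
f=s['frame'].astype(int)
for v in range(196,236,4): 
    r=f[v,315:337]; 
    d=r.sum(1); w=np.clip(np.median(d)-40-d,0,None); print(v,(w*np.arange(315,337)).sum()/max(w.sum(),1),w.sum())
print(f[222:238,325].sum(1))
print('model',[proj(s,tp+M@[-.002-.0153*z,0,z])[0].round(2).tolist() for z in(.03,.06,.09,.124)])
E
```

```text
side now
out [332.5811055501302, 250.8555908203125] [3.6515 6.3404]
out [317.96652301152545, 250.84945042928058] [3.7059 8.4768]
out [324.4935480753581, 242.67278035481772] [ 9.1528 12.817 ]
hole [324.474089940389, 242.79826291402182] [4.7137 7.1602]
out [333.88099670410156, 233.99566713968912] [0.9778 1.5939]
out [318.12728548049927, 250.73259226481122] [3.9722 9.0684]
out [332.380064646403, 250.70285034179688] [4.0085 7.1329]
out [333.7043062845866, 234.18136203289032] [1.3996 2.1819]
out [324.26840019226074, 241.78031158447266] [11.3921 21.5576]
hole [324.53269449869794, 242.77783902486166] [4.0783 6.483 ]
top0
out [268.43307876586914, 242.80460611979166] [ 2.1849 10.7777]
out [260.7657279968262, 237.18272145589194] [2.1578 6.0051]
out [260.13827196757, 237.33446820576987] [11.0748 11.4782]
hole [260.1392453511556, 237.15896860758463] [8.425  9.5342]
out [268.562313079834, 242.9307543436686] [1.9055 9.9681]
out [260.8308912913005, 236.72655487060547] [1.1173 4.0822]
[[ 70  70  66  68  70  67  69  70  71  67  67  66  68  69  70]
 [ 70  68  66  77  94 105 108 105 103  88  72  68  69
[... 502 characters left out ...]
70  62  86]
 [ 67  82 105 107  86  70  74  84  86 100 102  85  63  64 116]
 [ 66  69  83 102 105 106 107 106 104  97  85  72  64  66 116]
 [ 66  67  71  77  85  94  97  94  86  76  69  68  64  87 140]
 [ 70  71  70  67  69  69  73  73  66  68  69  65  63  93 148]]
196 325.3710809546093 2137.0
200 326.7887249736565 1898.0
204 328.1386027765338 2233.0
208 325.42970459518597 1828.0
212 325.1009149623251 1858.0
216 325.0195787600119 1685.5
220 324.89063545150503 1495.0
224 324.88364993215737 1474.0
228 324.9431175361408 1591.0
232 324.9657992565056 672.5
[224 223 224 224 222 209 171 121  98 114 182 296 385 415 446 497]
model [[325.31, 198.81], [325.11, 209.63], [324.93, 220.09], [324.72, 231.5]]
```

```bash
python3 - <<'E'
from h import *
import pickle
s,t,st=pickle.load(open('p5.pkl','rb'));t0=pickle.load(open('top0.pkl','rb'))
print(at_z(s,(324.49,242.73),.142),at_z(s,(324.27,242.73),.142),at_z(t0,(260.14,237.25),.142),tri(s,(324.27,242.73),t0,(260.14,237.25)))
M=R.from_rotvec(st['ee_rot']).as_matrix();print(st['tool_pos']+M@[-.0039,0,.124])
E
```

```text
[0.4621 0.1042 0.142 ] [0.4625 0.1044 0.142 ] [0.4608 0.1035 0.142 ] [0.4617 0.1039 0.1417]
[0.4627 0.1027 0.1753]
```

```bash
python3 - <<'E'
from h import *
for z in(.175,.150,.135):dtip([.4618,.104,z],-7,-1,(-.0041,0,.124))
E
```

```text
TCP [0.4637 0.1038 0.2991] shift [-0.03, -0.03, 0.01] turn [0.01, 0.0, -0.01]
TCP [0.4637 0.1038 0.2741] shift [-0.05, -0.03, 1.01] turn [0.01, 0.0, -0.01]
TCP [0.4637 0.1038 0.2591] shift [-0.06, -0.04, 1.61] turn [0.01, 0.0, -0.01]
```

jog_arm(motion=[0, -0.04, -0.03, 0.4, 0, 0, 0, 0, -0.05, -0.03, 0.8, 0, 0, 0, 0, -0.05, -0.03, 1.1, 0, 0, 0, 0, -0.05, -0.03, 1.25, 0, 0, 0, 0, -0.05, -0.03, 1.4, 0, 0, 0, 0, -0.05, -0.03, 1.5, 0, 0, 0, 0, -0.06, -0.04, 1.6, 0, 0, 0, 0, -0.06, -0.04, 1.6, 0, 0, 0])

```text
time_s: 15.4
tool_pos: [0.4636, 0.1045, 0.2594]
ee_rot: [3.134, -0.192, 0.028]
wrist_force: [0.7, -0.2, 0.1]
opening: 0.0164
grip_force: 58.7
```

```bash
python3 - <<'E'
from h import *
st=env.read_state();print(st['wrist_force'],st['ft_torque'])
for z in(.135,.12,.09):dtip([.4618,.104,z],-7,-1,(-.0041,0,.124))
s=cam('side');rodfit(s,st)
E
```

```text
[ 0.6811 -0.2196  0.108 ] [-0.0723 -0.1381  0.0006]
TCP [0.4637 0.1038 0.2591] shift [0.01, 0.03, 0.01] turn [0.01, -0.0, -0.0]
TCP [0.4637 0.1038 0.2441] shift [-0.0, 0.03, 0.61] turn [0.01, -0.0, -0.0]
TCP [0.4637 0.1038 0.2141] shift [-0.02, 0.03, 1.81] turn [0.01, -0.0, -0.0]
83 x= -0.0012196894 slope -0.03496445 deg -2.0024996 z 0.01947468541727716 0.11529971521470118
```

jog_arm(motion=[0, 0, 0, 0.15, 0, 0, 0, 0, 0, 0, 0.3, 0, 0, 0, 0, 0, 0, 0.45, 0, 0, 0, 0, 0, 0, 0.6, 0, 0, 0, 0, 0, 0, 0.75, 0, 0, 0, 0, 0, 0, 0.9, 0, 0, 0, 0, 0, 0, 1.05, 0, 0, 0, 0, 0, 0, 1.2, 0, 0, 0, 0, 0, 0, 1.35, 0, 0, 0, 0, 0, 0, 1.5, 0, 0, 0, 0, 0, 0, 1.5, 0, 0, 0])

```text
time_s: 16.82
tool_pos: [0.4638, 0.1044, 0.2214]
ee_rot: [3.134, -0.192, 0.026]
wrist_force: [0.9, -1.0, -1.7]
opening: 0.0164
grip_force: 58.7
```

```bash
python3 - <<'E'
from h import *
st=env.read_state();print(st['wrist_force'],st['ft_torque'])
for z in(.098,.06,.035):dtip([.4618,.104,z],-7,-1,(-.0041,0,.124))
s=cam('side');f=s['frame'].astype(int)
M=R.from_rotvec(st['ee_rot']).as_matrix()
print([proj(s,st['tool_pos']+M@[-.0015-.02*z,0,z])[0].round(1).tolist() for z in(.02,.045,.08,.124)])
g=cv2.inRange(cv2.cvtColor(s['frame'],cv2.COLOR_BGR2HSV),(103,70,25),(127,255,255))
for v in range(212,275,3):
    q=np.nonzero(g[v,312:338])[0]; print(v,(q+312).tolist(), end=' ')
E
```

```text
[ 0.8814 -0.9702 -1.6915] [-0.1883 -0.1692  0.0136]
TCP [0.4637 0.1038 0.2221] shift [-0.0, 0.03, -0.03] turn [0.01, 0.01, -0.0]
TCP [0.4637 0.1038 0.1841] shift [-0.03, 0.03, 1.49] turn [0.01, 0.01, -0.0]
TCP [0.4637 0.1038 0.1591] shift [-0.04, 0.02, 2.49] turn [0.01, 0.01, -0.0]
[[324.7, 223.3], [324.6, 231.7], [324.4, 243.0], [324.3, 256.7]]
212 [] 215 [] 218 [] 221 [] 224 [324, 325] 227 [324, 325, 326] 230 [] 233 [323, 324, 325, 326] 236 [323, 324, 325, 326] 239 [323, 324, 325, 326] 242 [323, 324, 325, 326] 245 [] 248 [] 251 [] 254 [] 257 [] 260 [] 263 [] 266 [] 269 [] 272 []
```

In the hole with nearly no force. Continue gently into the vial.

jog_arm(motion=[0, 0, 0, 0.15, 0, 0, 0, 0, 0, 0, 0.3, 0, 0, 0, 0, 0, 0, 0.45, 0, 0, 0, 0, 0, 0, 0.6, 0, 0, 0, 0, 0, 0, 0.75, 0, 0, 0, 0, 0, 0, 0.9, 0, 0, 0, 0, 0, 0, 1.05, 0, 0, 0, 0, 0, 0, 1.2, 0, 0, 0, 0, 0, 0, 1.35, 0, 0, 0, 0, 0, 0, 1.5, 0, 0, 0, 0, 0, 0, 1.5, 0, 0, 0])

```text
time_s: 18.25
tool_pos: [0.4644, 0.1043, 0.1839]
ee_rot: [3.134, -0.192, 0.025]
wrist_force: [0.7, 0.3, -1.1]
opening: 0.0163
grip_force: 58.8
```

jog_arm(motion=[0, 0, 0, 0.15, 0, 0, 0, 0, 0, 0, 0.3, 0, 0, 0, 0, 0, 0, 0.45, 0, 0, 0, 0, 0, 0, 0.6, 0, 0, 0, 0, 0, 0, 0.75, 0, 0, 0, 0, 0, 0, 0.85, 0, 0, 0, 0, 0, 0, 0.95, 0, 0, 0, 0, 0, 0, 0.95, 0, 0, 0])

```text
time_s: 19.25
tool_pos: [0.4649, 0.1043, 0.1604]
ee_rot: [3.134, -0.192, 0.026]
wrist_force: [0.1, -0.3, -1.6]
opening: 0.0162
grip_force: 58.8
```

```bash
python3 - <<'E'
from h import *
st=env.read_state();s=cam('side');M=R.from_rotvec(st['ee_rot']).as_matrix()
print(st['wrist_force'],proj(s,[[.4618,.104,.142],st['tool_pos']]))
print(cv2.cvtColor(s['frame'],cv2.COLOR_BGR2HSV)[228:250,325].tolist())
E
```

```text
[ 0.1398 -0.3292 -1.6079] [[324.6292 242.7155]
 [323.4606 236.5027]]
[[36, 10, 134], [38, 9, 117], [30, 5, 107], [30, 5, 113], [30, 4, 114], [30, 4, 114], [45, 4, 118], [40, 6, 124], [30, 6, 125], [38, 8, 124], [45, 9, 119], [60, 20, 116], [66, 42, 116], [64, 40, 109], [70, 33, 69], [109, 45, 45], [106, 40, 83], [100, 16, 140], [78, 7, 175], [75, 3, 154], [75, 5, 111], [90, 3, 86]]
```

jog_arm(motion=[0, 0, 0, 0.04, 0, 0, 0, 0, 0, 0, 0.08, 0, 0, 0, 0, 0, 0, 0.12, 0, 0, 0, 0, 0, 0, 0.16, 0, 0, 0, 0, 0, 0, 0.16, 0, 0, 0])

```text
time_s: 19.92
tool_pos: [0.465, 0.1043, 0.1565]
ee_rot: [3.134, -0.192, 0.026]
wrist_force: [-0.8, -0.3, -0.8]
opening: 0.0163
grip_force: 58.8
```

jog_arm(motion=[0, 0, 0, 0.04, 0, 0, 0, 0, 0, 0, 0.08, 0, 0, 0, 0, 0, 0, 0.08, 0, 0, 0])

```text
time_s: 20.3
tool_pos: [0.4652, 0.1043, 0.1545]
ee_rot: [3.134, -0.192, 0.027]
wrist_force: [1.1, -0.3, -0.8]
opening: 0.0163
grip_force: 58.8
```

jog_arm(motion=[0, 0, 0, 0.04, 0, 0, 0, 0, 0, 0, 0.08, 0, 0, 0, 0, 0, 0, 0.08, 0, 0, 0])

```text
time_s: 20.68
tool_pos: [0.4653, 0.1042, 0.153]
ee_rot: [3.134, -0.192, 0.027]
wrist_force: [-1.0, -0.3, 1.8]
opening: 0.0162
grip_force: 59.1
```

jog_arm(motion=[0, 0, 0, 0.03, 0, 0, 0, 0, 0, 0, 0.05, 0, 0, 0, 0, 0, 0, 0.05, 0, 0, 0])

```text
time_s: 21.05
tool_pos: [0.4654, 0.1042, 0.1529]
ee_rot: [3.133, -0.192, 0.026]
wrist_force: [-4.0, -1.0, 7.6]
opening: 0.0163
grip_force: 59.9
```

Seated (force rises). Release, then retreat straight up.

jog_arm(motion=[0.25, 0, 0, 0, 0, 0, 0, 0.35, 0, 0, 0, 0, 0, 0, 0.45, 0, 0, 0, 0, 0, 0, 0.45, 0, 0, -0.2, 0, 0, 0, 0.45, 0, 0, -0.8, 0, 0, 0, 0.45, 0, 0, -1.8, 0, 0, 0, 0.45, 0, 0, -3, 0, 0, 0, 0.45, -1, 0, -5, 0, 0, 0, 0.45, -3, 0, -5, 0, 0, 0, 0.45, -4, 2, -5, 0, 0, 0, 0.45, -4, 4, -5, 0, 0, 0, 0.45, -4, 4, -5, 0, 0, 0])

```text
time_s: 22.55
tool_pos: [0.3516, 0.0152, 0.2762]
ee_rot: [3.132, -0.202, 0.032]
wrist_force: [-0.3, 1.0, -0.0]
opening: 0.0384
grip_force: 0.0
```

```bash
python3 - <<'E'
from h import *
s=cam('side');t=cam('top')
h=np.array([.4618,.104,0])
f=s['frame'].astype(int)
print(proj(s,[h+[0,0,z] for z in(.142,.149,.186)]))
hs=cv2.cvtColor(s['frame'],cv2.COLOR_BGR2HSV)
for v in range(222,254,2): print(v,hs[v,314:337,2].tolist())
for v in range(225,260,3): print(v,cv2.cvtColor(t['frame'],cv2.COLOR_BGR2GRAY)[v,246:275].tolist())
print(proj(t,[h+[0,0,z] for z in(.142,.186)]))
E
```

```text
[[324.6292 242.7155]
 [324.6675 240.4848]
 [324.8747 228.3922]]
222 [234, 234, 234, 234, 234, 234, 234, 234, 234, 234, 234, 235, 235, 235, 235, 232, 221, 215, 215, 216, 215, 215, 214]
224 [234, 234, 234, 234, 234, 234, 234, 234, 234, 234, 234, 234, 234, 234, 235, 231, 219, 209, 210, 213, 214, 214, 214]
226 [233, 233, 233, 233, 233, 233, 233, 233, 231, 228, 227, 228, 232, 233, 234, 229, 216, 210, 208, 207, 208, 209, 211]
228 [233, 233, 233, 233, 233, 232, 230, 221, 195, 167, 156, 166, 193, 219, 229, 226, 213, 204, 204, 205, 204, 203, 202]
230 [213, 221, 218, 216, 210, 183, 165, 156, 155, 148, 142, 143, 151, 152, 158, 160, 160, 172, 178, 181, 188, 195, 203]
232 [113, 122, 121, 125, 133, 137, 134, 131, 133, 136, 138, 137, 133, 129, 133, 135, 136, 156, 178, 199, 213, 217, 216]
234 [103, 103, 103, 104, 107, 114, 121, 126, 129, 132, 134, 133, 131, 128, 132, 134, 127, 127, 149, 185, 202, 209, 210]
236 [103, 103, 103, 103, 103, 106, 114, 123, 130, 132, 133, 133, 130, 127, 131, 134, 127, 120, 118, 125, 139, 157, 178]
238 [103, 103, 103, 103, 103, 104, 112, 123, 130, 133, 133, 132, 129, 125, 1
[... 1675 characters left out ...]
00, 69]
246 [52, 52, 50, 54, 52, 52, 51, 51, 52, 54, 53, 56, 64, 66, 68, 68, 65, 68, 67, 62, 60, 75, 95, 83, 61, 53, 46, 50, 80]
249 [53, 53, 53, 54, 51, 54, 53, 53, 55, 54, 54, 52, 52, 52, 51, 53, 74, 98, 94, 85, 84, 95, 98, 96, 104, 114, 117, 118, 121]
252 [51, 52, 50, 54, 52, 51, 54, 52, 53, 53, 54, 53, 53, 53, 54, 66, 95, 102, 102, 102, 102, 108, 117, 119, 118, 118, 117, 116, 115]
255 [69, 67, 66, 64, 59, 55, 53, 55, 51, 50, 53, 52, 52, 51, 53, 76, 106, 103, 104, 106, 114, 119, 118, 117, 121, 119, 119, 116, 119]
258 [70, 67, 68, 67, 71, 67, 68, 68, 72, 68, 68, 68, 67, 95, 131, 131, 114, 108, 111, 113, 112, 114, 117, 122, 121, 118, 120, 122, 119]
[[259.9368 236.7811]
 [256.4836 235.948 ]]
```

```bash
python3 -c "
from rig import env
print(env.close_job())"
```

```text
the job is handed in; nothing more can be done
None
```

I put the electrode through the eyelet into the vial, with its collar on the arm, let go of it and handed the job in at about 22.6 s. The last images show it upright and seated; no verdict came back.

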